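# Pop the charged battery pack and trap it

### The job

On the scanner-battery charger, press the release key of the pack that shows four green lights (the blue key just left of it, seen from the charger's open front), and with the other finger trap the pack as it springs out, so that it comes clear of its seat but does not run off the charger's sloping deck. Do not grip or lift it, leave the two amber packs latched in and everything else on the bench where it is, and finish while that finger is still holding the pack back.

Things in the scene. Friction and masses are not known exactly. Their poses are not given: they have to be found in the camera images.
- charger: Light grey three-bay battery charger, 184 mm deep, 280 mm wide, 87 mm high at its black rear hood, fixed to the bench; place and heading vary. Origin under its middle, x to its rear, y to its left as seen from its open front. Its deck slopes 15 degrees down to the front. Dividers 35 mm wide, 5 mm high part the bays. Below each seated pack a smooth run-out 53 mm wide, 60 mm long ends at an open edge, no stop.
- deck (a point): Point on the deck surface, on the middle bay's centre line, at the line where the lower (front) ends of seated packs lie. x points up the slope, y to the charger's left, z off the deck. The left, middle and right bays' centre lines are at y = +88, 0 and -88 mm. A seated pack covers x = 0 to 70 mm; the open front edge of the deck is at x = -60 mm.
- pack_ready_centre (a point): Centre of a black battery pack, a box 70 mm long (x, up the slope), 50 mm wide, 20 mm thick, about 0.1 kg, with four green lights near its lower end: charged. Latched in at the start; when its key is about 5 mm down, a spring plunger behind it (1.5 N, 50 mm stroke) drives it down the slope at up to about 0.8 m/s and off the edge in about 0.2 s unless something stands in its way. In any of the three bays.
- pack_low_a_centre (a point): Centre of a black battery pack, a box 70 mm long (x, up the slope), 50 mm wide, 20 mm thick, about 0.1 kg, with two amber lights: still charging, stays in. In any of the three bays.
- pack_low_b_centre (a point): Centre of a black battery pack, a box 70 mm long (x, up the slope), 50 mm wide, 20 mm thick, about 0.1 kg, with one amber light: still charging, stays in. In any of the three bays.
- key0 (a joint): Release key of the left bay (bay centre line at y = 88 mm of deck): 0 up, 0.009 m fully down. It moves straight down and springs back; 1.5 N starts it, 5 N holds it fully down, and from about 5 mm on it frees the pack.
- key0_top (a point): Centre of the level top (24 mm fore-aft, 22 mm wide) of the left bay's blue release key (it goes down with it). It stands in the divider on the left of its bay, 44 mm left of the bay's centre line, 26 mm down the slope from the seat line. Fully down, its top is still about 8 mm above the deck beside it: a second finger level with it hangs over the run-out, before the pack, clear of the deck.
- key1 (a joint): Release key of the middle bay (bay centre line at y = 0 mm of deck): 0 up, 0.009 m fully down. It moves straight down and springs back; 1.5 N starts it, 5 N holds it fully down, and from about 5 mm on it frees the pack.
- key1_top (a point): Centre of the level top (24 mm fore-aft, 22 mm wide) of the middle bay's blue release key (it goes down with it). It stands in the divider on the left of its bay, 44 mm left of the bay's centre line, 26 mm down the slope from the seat line. Fully down, its top is still about 8 mm above the deck beside it: a second finger level with it hangs over the run-out, before the pack, clear of the deck.
- key2 (a joint): Release key of the right bay (bay centre line at y = -88 mm of deck): 0 up, 0.009 m fully down. It moves straight down and springs back; 1.5 N starts it, 5 N holds it fully down, and from about 5 mm on it frees the pack.
- key2_top (a point): Centre of the level top (24 mm fore-aft, 22 mm wide) of the right bay's blue release key (it goes down with it). It stands in the divider on the left of its bay, 44 mm left of the bay's centre line, 26 mm down the slope from the seat line. Fully down, its top is still about 8 mm above the deck beside it: a second finger level with it hangs over the run-out, before the pack, clear of the deck.
- scanner: Handheld barcode scanner lying on its side, dark head and yellow handle, about 90 x 180 x 46 mm. Origin under its head. Bystander.
- tape_roll: Roll of brown packing tape lying flat, 100 mm across, 48 mm high, origin at the centre of its underside. Bystander.
- marker: White marker pen with blue cap, lying, 105 mm long (x), 14 mm thick. Bystander.
- cutter: Orange safety cutter, lying, 140 mm long (x), 24 mm wide, 14 mm thick. Bystander.
- carton_pink: Small white product carton with pink band, standing, 45 x 26 x 92 mm, origin at the centre of its underside. Bystander.
- carton_teal: Small white product carton with teal band, standing, 45 x 26 x 92 mm, origin at the centre of its underside. Bystander.
- mug: Blue mug, 78 mm across, 92 mm high, origin at the centre of its underside. Bystander.
Not all that is in view belongs to the job. Leave any yellow look-alike of the part that bears pack_ready_centre alone.

How it is judged:
By the outcome, as a careful person would: the job done as asked, in the order asked, and still so for the second after the job is handed in, while the arm keeps its last pose, push and grip.
It also fails if it takes over 32 s, if anything falls off the work surface, if the arm or the gripper's body presses on something with over 40 N, if the wrist force passes 120 N, or if a joint passes its speed limit or range.

### The arm

A 7-joint arm with a two-finger parallel gripper is mounted at the origin on the work surface. World frame = base frame: x ahead of the robot, y to its left, z up, the work surface at z = 0. Lengths are in m, angles in rad, forces in N, time in s.
With the tool pointing down it reaches from about 0.4 to 0.85 m from the base axis. Payload 10.4 kg.
Tool frame: the origin (TCP) lies between the finger pads; the fingertips stand ahead of it and the grasp point (between the pads) lies 3 mm ahead of it (r.tips_ahead is the z of the fingertips in the tool frame, in m); z points along the fingers, y is the line along which they close (so a half turn about z gives the same grasp; the last joint's range is limited). The gripper opens to 87 mm and grips with 3 to 60 N. Pads are 19 mm wide; open, the fingers measure 117 mm over their backs; the gripper's body (75 mm by 190 mm) begins 51 mm behind the grasp point.
Start: joints at [-1.367, 0.332, -0.065, 1.46, 0.022, 1.35, -0.088], TCP at [0.141, 0.609, 0.205] pointing down, gripper open.
Joint ranges: [-2.6, 2.6], [-0.5, 2.12], [-1.47, 1.34], [0.16, 2.42], [-1.27, 4.41], [0.06, 2.06], [-2.6, 2.6]. Speed limits (rad/s): [2.22, 2.22, 2.79, 2.79, 3.14, 3.14, 3.14].

### API

Orientations are given as a unit quaternion [x, y, z, w].
In Python, from bench import telemetry, camera, get_calibration, r gives the robot as it stands.
- The arm moves only by the tool drive_tool, never from a script. Its argument "series" is one flat list of numbers, 7 for each row, row after row: the turn, a rotation vector about the tool's x, y, z in units of 5 degrees (1.0 is 5 degrees), then the shift along the tool's x, y, z in units of 40 mm (1.0 is 40 mm), then the opening, from -1 (shut) to 1 (fully open). A call has 1 to 10 rows; each row is the pose to reach, as a shift and turn from the pose commanded when the call began, along the tool's axes at that moment; what a row does not reach only later rows make up. A row lasts 1/12 s, in which the tool goes at most 41.7 mm and 7.16 degrees, less where a joint would pass 70% of its speed; a pose out of reach is approached as far as the arm can. A call with a gripper value outside its range is refused whole. The fingers move at their own pace and stop on an object; "grip_force" is the grip in N (left out, the last holds). Time passes only in rows, so rows that repeat a pose let the fingers close. It gives the time, the measured TCP pose, the force, the opening and the grip force at its end, in the units of the state.
- telemetry.read_state(): the state, without advancing time (a new reading comes with each control period).
- camera(name): name is "side" or "top" or "wrist"; returns the picture (400x640x3 uint8, red, green, blue); there is no depth.
- get_calibration(name): a dict with "fovy" (degrees; the focal length in pixels is half the picture's height over the tangent of half this angle, whatever the lens; pixels are square), "cx", "cy" (the principal point, pixels), "xyz" and "rotation" of the camera in the world. Camera axes: x right, y up, looking along -z (the intrinsics and any distortion apply to the point x, -y, -z); pixel columns grow to the right and rows downward; lengths in m; the calibration is good to about 2 mm. A picture is of the moment at which its call begins: read the wrist's pose just before it. get_calibration takes no time and is no camera call; for the wrist camera it gives the pose at the moment of the call.
- r.close_job(): hands the job in; it is judged then, once.
The state is a dict: "time": time; "joint_positions": joint angles; "joint_vel": joint speeds; "joint_torque": joint torques, N m; "ee_pos": TCP position; "eef_rot": TCP orientation; "ft_force": force on the tool from outside, world axes, zero at the start; "torque": the same for the moment, N m; "width": finger opening in m; "grip_force": force on a finger pad.
Only numpy, scipy, OpenCV 4.12 (cv2) and the standard library are available. Lean on these libraries where they do the work, as an engineer would, in place of code of your own. Each camera call takes 0.05 s, during which the arm holds its last target. There are 200 camera calls.

## Working session

There is one attempt and no reset: what is moved stays moved. The work goes in short steps, Python scripts to look and compute and a tool call to move; the robot and the scene stay as the last step left them, time stands still between calls to the robot, and variables do not carry over. Pictures are saved under pics/ and viewed, at most 10 in all, crops included, and the job is handed in when it is done.

Besides the shell and the picture viewer there is one more tool, called by a JSON object that holds its "api" and its "payload". drive_tool: Moves the arm, as the interface text tells. Its arguments: {"type":"object","properties":{"series":{"type":"array"},"grip_force":{"type":"number"}},"required":["series"]}

```bash
ls; mkdir -p pics; python3 - <<'E'
from bench import telemetry,camera,get_calibration,r
import cv2
s=telemetry.read_state();print(s['time'],s['ee_pos'],s['eef_rot'],s['width'],r.tips_ahead)
for n in('top','side'):
    cv2.imwrite(f'pics/{n}0.png',camera(n)[:,:,::-1]);print(n,get_calibration(n))
E
```

```text
pics
0.0 [0.14045775 0.60860023 0.20437739] [ 1.13162815e-01  9.93576223e-01 -6.81844915e-04 -4.13318026e-05] 0.08683910020290533 0.022
top {'fovy': 46.04493051669423, 'cx': 321.26664261721885, 'cy': 206.8856360103575, 'xyz': array([0.54282211, 0.0416008 , 1.04855148]), 'rotation': array([ 0.03070727, -0.01728857, -0.70348557,  0.70983535])}
side {'fovy': 51.470681833034675, 'cx': 311.42173778601807, 'cy': 194.83485128359206, 'xyz': array([ 0.25080885, -0.53412182,  0.86996042]), 'rotation': array([ 0.32386187, -0.09577979, -0.25031824,  0.90734806])}
```

View pics/top0.png

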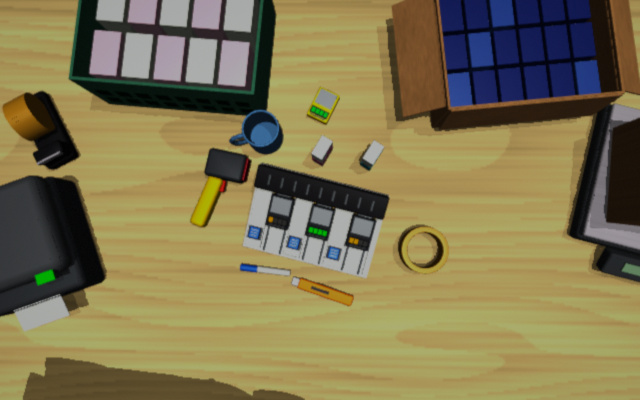

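View pics/side0.png

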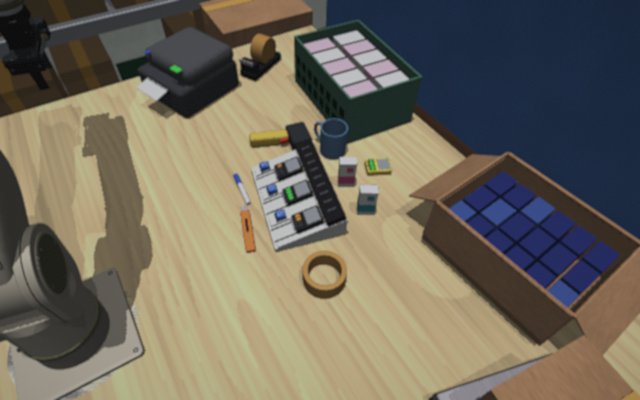

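```bash
python3 - <<'E'
import cv2,numpy as np
a=cv2.imread('pics/top0.png')[155:285,235:395];b=cv2.imread('pics/side0.png')[115:255,240:360]
a=cv2.resize(a,None,fx=5,fy=4.5,interpolation=cv2.INTER_CUBIC) if 0 else cv2.resize(a,(720,585),interpolation=cv2.INTER_CUBIC)
b=cv2.resize(b,(480,560),interpolation=cv2.INTER_CUBIC)
cv2.imwrite('pics/ca.png',a);cv2.imwrite('pics/cb.png',b)
E
```

```text
(no output)
```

View pics/ca.png

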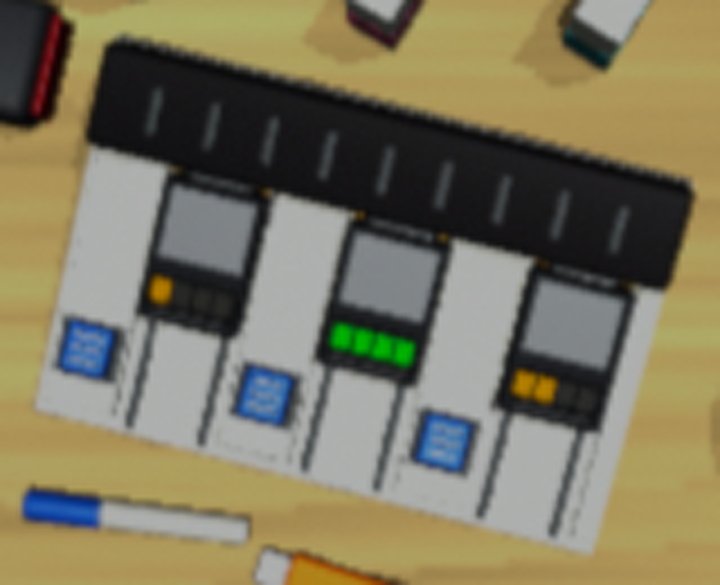

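View pics/cb.png

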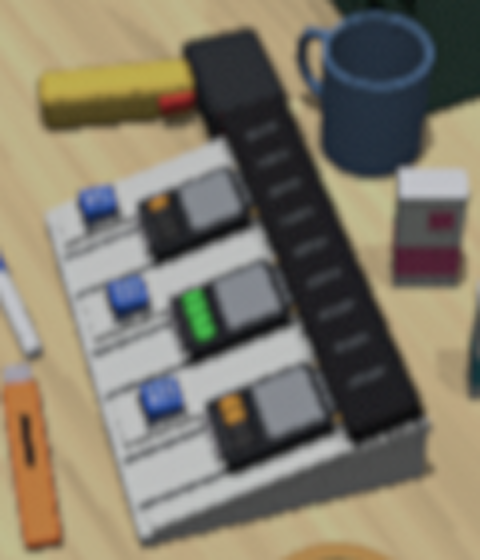

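```bash
cat > h.py <<'E'
import numpy as np
from scipy.spatial.transform import Rotation as R
from scipy.optimize import least_squares
from bench import get_calibration
def proj(P,c,h=400):
    p=R.from_quat(c['rotation']).inv().apply(np.atleast_2d(P)-c['xyz'])
    f=h/2/np.tan(np.radians(c['fovy'])/2)
    return np.c_[c['cx']+f*p[:,0]/-p[:,2], c['cy']+f*p[:,1]/p[:,2]]
def tri(obs):
    return least_squares(lambda P:np.concatenate([proj(P,c)[0]-u for c,u in obs]),[.6,0,.05])
E
python3 - <<'E'
from h import *
T=get_calibration('top');S=get_calibration('side')
A=lambda u:np.array(u)/4.5+[235,155]
B=lambda u:np.array(u)/4+[240,115]
D=dict(kL=((88,350),(97,200)),kM=((265,397),(129,292)),kR=((444,443),(162,393)),sL=((207,226),(213,197)),sM=((392,271),(250,296)),sR=((576,318),(292,400)),
fL=((37,409),(48,212)),fR=((590,553),(146,540)))
for k,(a,b) in D.items():
    s=tri([(T,A(a)),(S,B(b))]);print(k,s.x.round(4),s.fun.round(1))
E
```

```text
kL [0.5547 0.2036 0.0398] [ 0.1 -0.1 -0.2  0. ]
kM [0.5338 0.1184 0.0409] [ 0.2 -0.4 -0.6  0. ]
kR [0.5129 0.0333 0.0425] [ 0.2 -0.4 -0.5  0. ]
sL [0.6131 0.1449 0.0648] [ 0.2 -0.3 -0.4  0. ]
sM [0.5924 0.0586 0.0625] [ 0.  -0.1 -0.1  0. ]
sR [ 0.5714 -0.027   0.065 ] [ 0.1 -0.2 -0.2  0. ]
fL [0.5269 0.2312 0.0175] [ 0.2 -0.5 -0.7  0. ]
fR [ 0.4605 -0.0385  0.0129] [ 0.4 -0.7 -0.9  0. ]
```

Candidates in the top view: the left pack at (279,212) has one amber light, the middle pack at (318,222) has four green, and the right pack at (360,232) has two amber. There is also a yellow look-alike at (323,104). The crop confirms the middle pack is the target. Its key is the one just to its left at (293,243), world position about (0.534, 0.1185, 0.041).

{"api": "drive_tool", "payload": {"series": [0,0,0.16,-12.2,-10.3,1.3,-0.33,0,0,0.16,-12.2,-10.3,1.3,-0.33,0,0,0.16,-12.2,-10.3,1.3,-0.33,0,0,0.16,-12.2,-10.3,1.3,-0.33,0,0,0.16,-12.2,-10.3,1.3,-0.33,0,0,0.16,-12.2,-10.3,1.3,-0.33,0,0,0.16,-12.2,-10.3,1.3,-0.33,0,0,0.16,-12.2,-10.3,1.3,-0.33,0,0,0.16,-12.2,-10.3,1.3,-0.33,0,0,0.16,-12.2,-10.3,1.3,-0.33]}}

```text
time: 0.93
ee_pos: [0.3901, 0.2746, 0.1711]
eef_rot: [0.12, 0.993, 0.0, -0.0]
ft_force: [1.5, 0.8, 1.5]
width: 0.032
grip_force: 0.0
```

```bash
cat >> h.py <<'E'
from bench import telemetry
def go(p,yaw_y=76.2):
    s=telemetry.read_state();q=R.from_quat(s['eef_rot']);y=q.apply([0,1,0])
    print(s['time'],s['ee_pos'].round(4),'w',round(s['width'],4),'F',np.round(s['ft_force'],1),'z',q.apply([0,0,1]).round(3))
    print('units',(q.inv().apply(np.array(p)-s['ee_pos'])/.04).round(3),'turn z',(np.degrees(np.arctan2(y[1],y[0]))-yaw_y)/5)
E
python3 -c "
from h import *
go([.5239,.0983,.12])"
```

```text
0.9333 [0.3901 0.2746 0.1711] w 0.032 F [1.5 0.8 1.5] z [-0.  0. -1.]
units [-4.299 -3.485  1.276] turn z 0.0016251808173166182
```

{"api": "drive_tool", "payload": {"series": [0,0,0,-4.1,-3.3,0.9,-0.33,0,0,0,-4.1,-3.3,0.9,-0.33,0,0,0,-4.1,-3.3,0.9,-0.33,0,0,0,-4.1,-3.3,0.9,-0.33,0,0,0,-4.1,-3.3,0.9,-0.33,0,0,0,-4.1,-3.3,0.9,-0.33,0,0,0,-4.1,-3.3,0.9,-0.33,0,0,0,-4.1,-3.3,0.9,-0.33]}}

```text
time: 1.6
ee_pos: [0.517, 0.1093, 0.1349]
eef_rot: [0.12, 0.993, -0.0, -0.0]
ft_force: [0.2, 0.5, -0.1]
width: 0.0291
grip_force: 0.0
```

```bash
python3 - <<'E'
from h import *
from bench import camera
import cv2
go([.5239,.0983,.09])
W=get_calibration('wrist');im=camera('wrist')[:,:,::-1]
cv2.imwrite('pics/w1.png',im)
print(W, 'key pred',proj([[.534,.1185,.041],[.5547,.2036,.04],[.5129,.0333,.042]],W))
E
```

```text
1.6 [0.517  0.1093 0.1349] w 0.0291 F [ 0.2  0.5 -0.1] z [-0.001 -0.    -1.   ]
units [-0.236 -0.226  1.123] turn z -0.007379075570861459
{'fovy': 70.8140585718244, 'cx': 322.79016972105666, 'cy': 198.26651730844526, 'xyz': array([0.45339087, 0.12682637, 0.31454054]), 'rotation': array([-0.09637599, -0.07581597,  0.61249612,  0.78090468])} key pred [[333.67337114 209.4067628 ]
 [419.85079252 208.96324446]
 [246.69919186 209.50627885]]
```

View pics/w1.png

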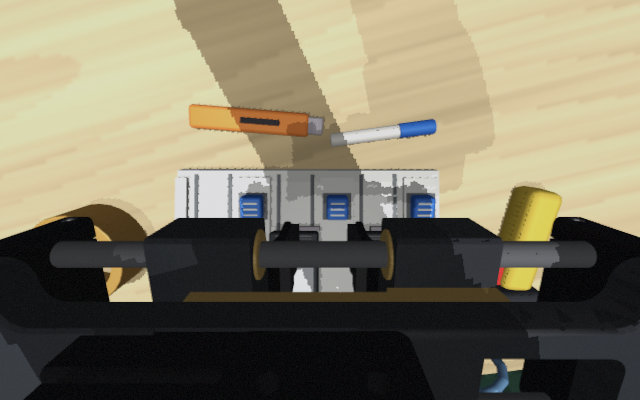

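The wrist view shows the keys at (251,207), (338,207) and (424,207). That is about 4 px right of and 2 px above the prediction, so I shift 2 mm to +y and go lower for a closer check.

{"api": "drive_tool", "payload": {"series": [0,0,0,-0.15,-0.17,1.1,-0.33,0,0,0,-0.15,-0.17,1.1,-0.33,0,0,0,-0.15,-0.17,1.1,-0.33,0,0,0,-0.15,-0.17,1.1,-0.33]}}

```text
time: 1.98
ee_pos: [0.5213, 0.1025, 0.0923]
eef_rot: [0.119, 0.993, 0.0, 0.0]
ft_force: [0.8, 0.6, 0.7]
width: 0.0294
grip_force: 0.0
```

```bash
python3 - <<'E'
from h import *
from bench import camera
import cv2
go([.5229,.1005,.09])
W=get_calibration('wrist');S=get_calibration('side');s=telemetry.read_state()
w=camera('wrist')[:,:,::-1];d=camera('side')[:,:,::-1]
q=R.from_quat(s['eef_rot'])
tips=s['ee_pos']+q.apply([[0,y,.022] for y in(-.0295,-.0145,.0145,.0295)])
print(proj(tips,W).round(1),proj(tips,S).round(1))
print(proj([.534,.1185,.041],W),proj([.534,.1185,.041],S))
cv2.imwrite('pics/w2.png',np.vstack([cv2.resize(w[150:300,220:450],(782,510),interpolation=2)]))
cv2.imwrite('pics/s2.png',cv2.resize(d[100:260,220:380],(600,600),interpolation=2))
E
```

```text
1.9833 [0.5213 0.1025 0.0923] w 0.0294 F [0.8 0.6 0.7] z [ 0.     0.001 -1.   ]
units [-0.05  -0.04   0.058] turn z 0.017873125734973884
[[281.  217.9]
 [301.  217.9]
 [339.5 218. ]
 [359.5 218. ]] [[272.3 195.1]
 [270.8 190.7]
 [268.1 182.4]
 [266.7 178.2]]
[[341.99801981 216.758059  ]] [[271.69028102 187.94035066]]
```

View pics/w2.png

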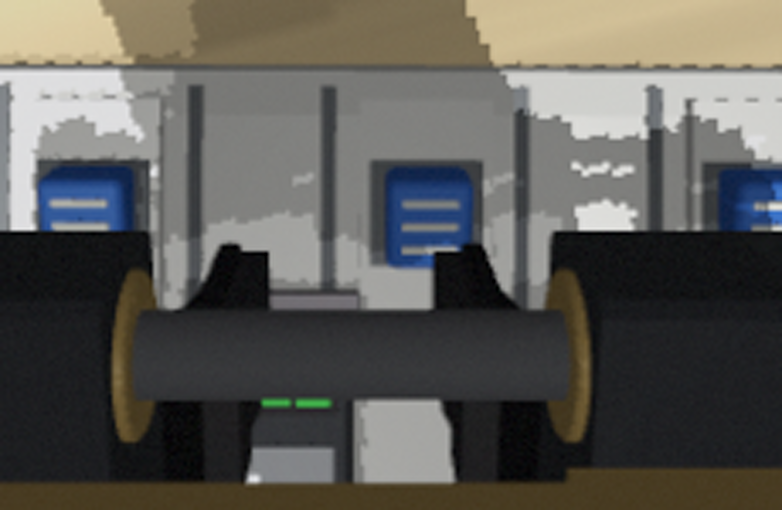

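View pics/s2.png

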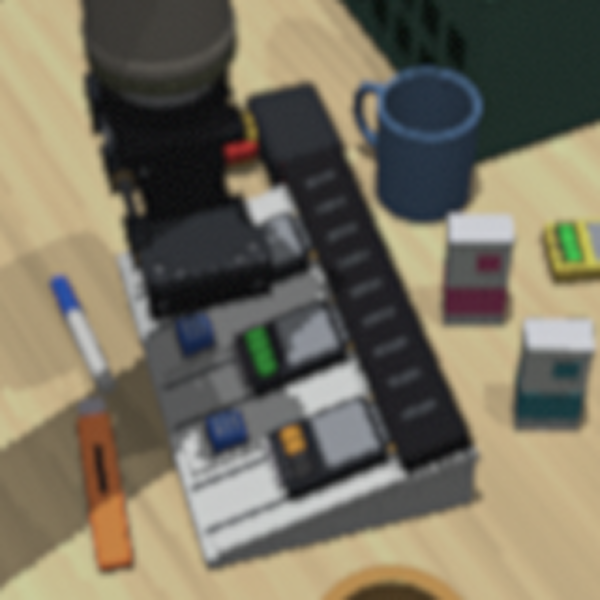

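```bash
python3 - <<'E'
from h import *
W=get_calibration('wrist');S=get_calibration('side');s=telemetry.read_state()
print(s['time'],s['ee_pos'],W['xyz'])
q=R.from_quat(s['eef_rot'])
for z in(.022,.01,0,-.01,-.02):
  for x in (.0095,-.0095):
    P=s['ee_pos']+q.apply([[x,-.0147,z],[x,.0147,z]])
    print(z,x,proj(P,W).round(1).tolist(),((proj(P,S)-[220,100])*3.75).round().tolist())
P=s['ee_pos']+q.apply([[x,-.095,-.048] for x in(-.0375,.0375)]);print('body',((proj(P,S)-[220,100])*3.75).round().tolist())
E
```

```text
2.0833 [0.52214234 0.10250582 0.09302635] [0.4580315  0.11958644 0.27249454]
0.022 0.0095 [[300.5, 205.8], [340.0, 205.8]] [[178.0, 342.0], [168.0, 311.0]]
0.022 -0.0095 [[300.9, 229.8], [339.6, 229.9]] [[206.0, 336.0], [195.0, 304.0]]
0.01 0.0095 [[299.2, 210.4], [341.0, 210.4]] [[177.0, 331.0], [166.0, 299.0]]
0.01 -0.0095 [[299.7, 235.7], [340.6, 235.7]] [[204.0, 324.0], [194.0, 293.0]]
0 0.0095 [[298.0, 214.7], [342.0, 214.7]] [[176.0, 321.0], [165.0, 289.0]]
0 -0.0095 [[298.6, 241.2], [341.5, 241.2]] [[204.0, 315.0], [193.0, 283.0]]
-0.01 0.0095 [[296.6, 219.4], [343.0, 219.4]] [[174.0, 311.0], [164.0, 279.0]]
-0.01 -0.0095 [[297.3, 247.2], [342.5, 247.2]] [[203.0, 305.0], [192.0, 273.0]]
-0.02 0.0095 [[295.1, 224.7], [344.2, 224.7]] [[173.0, 301.0], [163.0, 269.0]]
-0.02 -0.0095 [[295.9, 253.9], [343.6, 253.9]] [[202.0, 294.0], [191.0, 263.0]]
body [[276.0, 348.0], [155.0, 376.0]]
```

Side and wrist views agree laterally, but the tips look higher than predicted. I'll descend in guarded steps, watching force.

{"api": "drive_tool", "payload": {"series": [0,0,0,-0.03,-0.09,0.3,-0.33,0,0,0,-0.03,-0.09,0.6,-0.33,0,0,0,-0.03,-0.09,0.6,-0.33,0,0,0,-0.03,-0.09,0.6,-0.33]}}

```text
time: 2.42
ee_pos: [0.521, 0.0973, 0.0664]
eef_rot: [0.12, 0.993, -0.0, -0.001]
ft_force: [0.8, 0.4, -0.0]
width: 0.0293
grip_force: 0.0
```

```bash
python3 - <<'E'
from h import *
from bench import camera
import cv2
go([.5232,.0988,.063])
w=camera('wrist')[:,:,::-1];d=camera('side')[:,:,::-1]
a=cv2.resize(w[160:290,240:430],(500,342),interpolation=2);b=cv2.resize(d[130:220,240:320],(300,342),interpolation=2)
cv2.imwrite('pics/m3.png',np.hstack([a,b]))
E
```

```text
2.4167 [0.521  0.0973 0.0664] w 0.0293 F [ 0.8  0.4 -0. ] z [-0.002 -0.001 -1.   ]
units [-0.043  0.05   0.086] turn z -0.000652848085346136
```

View pics/m3.png

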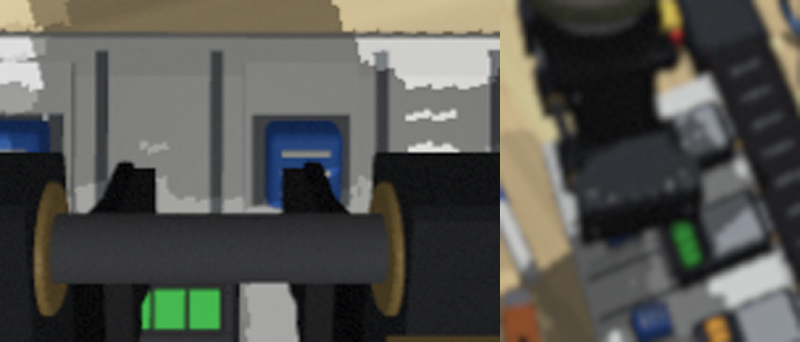

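{"api": "drive_tool", "payload": {"series": [0,0,0,-0.03,0.07,0.1,-0.33,0,0,0,-0.03,0.07,0.2,-0.33,0,0,0,-0.03,0.07,0.2,-0.33]}}

```text
time: 2.77
ee_pos: [0.5233, 0.1001, 0.0586]
eef_rot: [0.12, 0.993, -0.0, -0.0]
ft_force: [-0.2, 0.4, 0.6]
width: 0.0292
grip_force: 0.0
```

{"api": "drive_tool", "payload": {"series": [0,0,0,0,0,0.1,-0.33,0,0,0,0,0,0.1,-0.33,0,0,0,0,0,0.1,-0.33]}}

```text
time: 3.02
ee_pos: [0.5235, 0.0999, 0.0551]
eef_rot: [0.12, 0.993, -0.0, -0.0]
ft_force: [-0.9, -1.1, -1.0]
width: 0.029
grip_force: 0.0
```

```bash
python3 - <<'E'
from h import *
from bench import camera
import cv2
go([.5232,.0988,.063])
w=camera('wrist')[:,:,::-1];t=camera('top')[:,:,::-1]
a=cv2.resize(w[160:290,240:430],(500,342),interpolation=2);b=cv2.resize(t[175:275,245:345],(300,342),interpolation=2)
cv2.imwrite('pics/m4.png',np.hstack([a,b]))
E
```

```text
3.0167 [0.5235 0.0999 0.0551] w 0.029 F [-0.9 -1.1 -1. ] z [-0. -0. -1.]
units [-0.    -0.028 -0.197] turn z 0.000548196734450812
```

View pics/m4.png

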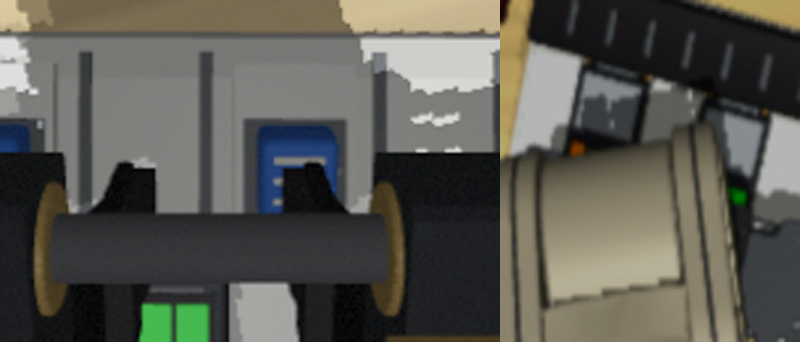

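Still no contact, and both fingers line up: one over the key, the other over the run-out (wrist crop: fingers at x≈137 and 302, key at 297, bay centre at 146). I'll widen slightly and continue down.

{"api": "drive_tool", "payload": {"series": [0,0,0,0,0.02,0.2,-0.25,0,0,0,0,0.02,0.3,-0.25,0,0,0,0,0.02,0.3,-0.25]}}

```text
time: 3.37
ee_pos: [0.523, 0.1006, 0.0421]
eef_rot: [0.12, 0.993, -0.0, -0.001]
ft_force: [-0.1, -0.3, 0.1]
width: 0.0325
grip_force: 0.0
```

{"api": "drive_tool", "payload": {"series": [0,0,0,0,0,0.15,-0.25,0,0,0,0,0,0.2,-0.25,0,0,0,0,0,0.2,-0.25]}}

```text
time: 3.62
ee_pos: [0.5234, 0.1006, 0.0346]
eef_rot: [0.12, 0.993, -0.0, -0.0]
ft_force: [0.4, -0.2, -1.1]
width: 0.0322
grip_force: 0.0
```

{"api": "drive_tool", "payload": {"series": [0,0,0,0,0,0.1,-0.25,0,0,0,0,0,0.1,-0.25]}}

```text
time: 3.78
ee_pos: [0.5236, 0.1007, 0.0308]
eef_rot: [0.12, 0.993, -0.0, -0.0]
ft_force: [0.3, -1.2, -0.9]
width: 0.0327
grip_force: 0.0
```

{"api": "drive_tool", "payload": {"series": [0,0,0,0,0,0.1,-0.25,0,0,0,0,0,0.1,-0.25]}}

```text
time: 3.95
ee_pos: [0.5235, 0.1007, 0.0267]
eef_rot: [0.12, 0.993, -0.0, -0.0]
ft_force: [-0.3, -0.2, 0.3]
width: 0.0325
grip_force: 0.0
```

{"api": "drive_tool", "payload": {"series": [0,0,0,0,0,0.1,-0.25,0,0,0,0,0,0.1,-0.25]}}

```text
time: 4.12
ee_pos: [0.524, 0.1007, 0.023]
eef_rot: [0.12, 0.993, 0.0, 0.0]
ft_force: [0.9, 0.5, 1.8]
width: 0.0326
grip_force: 0.4
```

```bash
python3 - <<'E'
from h import *
from bench import camera
import cv2
go([.5232,.0988,.063])
W=get_calibration('wrist');S=get_calibration('side')
for n,c in(('wrist',W),('side',S)):
    im=camera(n);h=cv2.cvtColor(im,cv2.COLOR_RGB2HSV);
    b=cv2.inRange(h,(105,120,40),(125,255,255));g=cv2.inRange(h,(50,150,80),(70,255,255))
    cv2.imwrite(f'pics/{n}_5.png',im[:,:,::-1])
    for nm,m in(('blue',b),('green',g)):
        k,_,st,ce=cv2.connectedComponentsWithStats(m);print(n,nm,[(*st[i],*ce[i].round(1)) for i in range(1,k) if st[i][4]>15 and 200<ce[i][0]<460 and 100<ce[i][1]<300])
    print(proj([[.534,.1185,.041],[.534,.1185,.032],[.5547,.2036,.04],[.5129,.0333,.042]],c).round(1).tolist())
E
```

```text
4.1167 [0.524  0.1007 0.023 ] w 0.0326 F [0.9 0.5 1.8] z [ 0.  0. -1.]
units [ 0.006 -0.051 -1.001] turn z 0.0011327700842400645
wrist blue [(np.int32(339), np.int32(221), np.int32(36), np.int32(20), np.int32(334), np.float64(352.3), np.float64(228.7))]
wrist green []
[[351.4, 246.6], [350.1, 241.0], [491.9, 245.8], [208.9, 247.0]]
side blue [(np.int32(234), np.int32(174), np.int32(6), np.int32(9), np.int32(31), np.float64(236.6), np.float64(177.9)), (np.int32(276), np.int32(212), np.int32(9), np.int32(8), np.int32(42), np.float64(279.9), np.float64(216.1))]
side green [(np.int32(370), np.int32(161), np.int32(4), np.int32(8), np.int32(21), np.float64(371.4), np.float64(164.5))]
[[271.7, 187.9], [271.9, 190.2], [264.0, 165.0], [280.0, 213.4]]
```

Contact force has started (1.8 N) at TCP z≈0.023. I'll shift 4 mm forward, then press about 7 mm.

{"api": "drive_tool", "payload": {"series": [0,0,0,0.1,0.02,-0.05,-0.25,0,0,0,0.1,0.02,0,-0.25,0,0,0,0.1,0.02,0.1,-0.25,0,0,0,0.1,0.02,0.17,-0.25,0,0,0,0.1,0.02,0.17,-0.25,0,0,0,0.1,0.02,0.17,-0.25]}}

```text
time: 4.72
ee_pos: [0.52, 0.1028, 0.0164]
eef_rot: [0.12, 0.993, 0.0, -0.0]
ft_force: [-1.3, 1.1, 3.7]
width: 0.0328
grip_force: 3.0
```

```bash
python3 - <<'E'
from h import *
from bench import camera
import cv2
go([.5232,.0988,.063])
for n in('wrist','side','top'):
    im=camera(n);h=cv2.cvtColor(im,cv2.COLOR_RGB2HSV);
    g=cv2.inRange(h,(50,150,80),(70,255,255));cv2.imwrite(f'pics/{n}_6.png',im[:,:,::-1])
    k,_,st,ce=cv2.connectedComponentsWithStats(g);print(n,[(st[i].tolist(),ce[i].round(1)) for i in range(1,k) if st[i][4]>5])
E
```

```text
4.7167 [0.52   0.1028 0.0164] w 0.0328 F [-1.3  1.1  3.7] z [-0.  0. -1.]
units [-0.101 -0.078 -1.165] turn z 0.003558998253095069
wrist [([289, 282, 9, 10, 83], array([293.3, 286.7])), ([300, 282, 15, 10, 149], array([307. , 286.5]))]
side [([370, 161, 4, 8, 21], array([371.4, 164.5]))]
top [([311, 106, 17, 12, 93], array([318.7, 111.6])), ([34, 269, 21, 17, 225], array([ 44.3, 276.9]))]
```

```bash
python3 - <<'E'
from h import *
T=get_calibration('top');S=get_calibration('side');W=get_calibration('wrist')
p=tri([(T,np.array([372,345])/4.5+[235,155]),(S,np.array([196,315])/4+[240,115])]).x
d=np.array([.971*np.cos(.2618),-.2385*np.cos(.2618),np.sin(.2618)])
print(p)
for t in(0,.005,.01,.015,.02,.025,.03): print(t,proj(p-d*t,W).round(1))
E
```

```text
[0.55795032 0.06783084 0.05513662]
0 [[276.7 324.4]]
0.005 [[276.7 315.7]]
0.01 [[276.7 307.1]]
0.015 [[276.7 298.5]]
0.02 [[276.8 289.8]]
0.025 [[276.8 281.2]]
0.03 [[276.8 272.6]]
```

View pics/wrist_6.png

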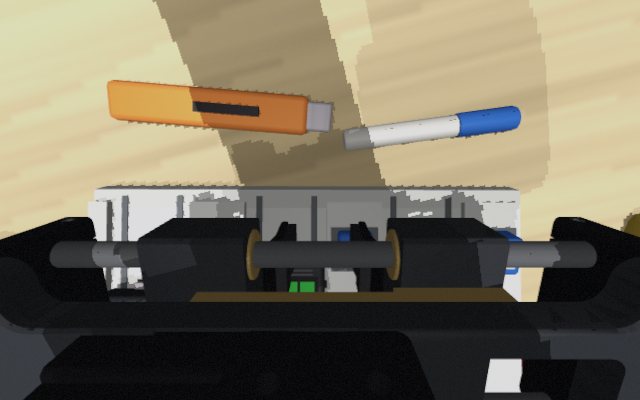

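The pack has come about 19 mm out: its lights are at (302,287), against row 324 if it were still seated. It rests on the finger. I'll hold briefly and check it stays put.

{"api": "drive_tool", "payload": {"series": [0,0,0,0,0,0,-0.25,0,0,0,0,0,0,-0.25,0,0,0,0,0,0,-0.25,0,0,0,0,0,0,-0.25,0,0,0,0,0,0,-0.25,0,0,0,0,0,0,-0.25]}}

```text
time: 5.37
ee_pos: [0.52, 0.1028, 0.0165]
eef_rot: [0.12, 0.993, 0.0, -0.0]
ft_force: [-2.2, 4.5, 3.5]
width: 0.0328
grip_force: 2.9
```

```bash
python3 - <<'E'
from h import *
from bench import camera
import cv2
go([.52,.1028,.0164])
im=camera('wrist');g=cv2.inRange(cv2.cvtColor(im,cv2.COLOR_RGB2HSV),(50,150,80),(70,255,255))
k,_,st,ce=cv2.connectedComponentsWithStats(g);print([(st[i].tolist()) for i in range(1,k) if st[i][4]>5])
E
```

```text
5.3667 [0.52   0.1028 0.0165] w 0.0328 F [-2.2  4.5  3.5] z [-0.  0. -1.]
units [0.001 0.001 0.003] turn z 0.0038971825461601383
[[289, 282, 9, 10, 81], [300, 282, 15, 10, 149]]
```

```bash
python3 -c "
from bench import r
print(r.close_job())"
```

```text
the job is handed in; nothing more can be done
None
```

I pressed the middle bay's key and the four-green pack sprang about 19 mm out of its seat. One finger is still holding it on the deck, and I handed the job in at about 5.4 s; no verdict came back.

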